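# Open the filter box on the dental bench

### The job

Change-of-filter time on the dental bench: on the larger grey filter box, swing both steel turn buttons a quarter turn aside so that they no longer lie over the aluminium panel, then lift the panel out by its black handle. Set it down, not dropped, handle up and flat, in the middle of the pale blue mat, and let go of it.

Things in the scene. Friction and masses are not known exactly. Their poses are not given: they have to be found in the camera images.
- panel: Aluminium panel 100 (x) x 130 (y) x 6 mm, 0.15-0.3 kg, flush in the top of the larger grey box (160 x 220, 64 mm high, fixed), 2.5 mm play all round. Origin: centre of its underside, 58 mm above the bench at the start; z up. Black bridge handle in its middle: bar 14 mm wide (x), 70 long (y), underside 28 and top 42 mm above the origin. The small box with a round knob is not part of the job.
- button_left (a joint): Steel bar 12 mm wide, 66 to 86 mm above the bench, on a vertical pivot fixed to the box at x 0, y +84 mm in the panel's starting frame; 34 mm long one side of the pivot, 10 mm the other. 0 rad: long end points at the panel's middle and lies over its edge; + is counter-clockwise from above. Starts within 0.3 of 0, stops at +-1.66, stays where left (0.04 N m); clears the panel beyond 1.2 either way.
- button_right (a joint): The same turn button at the panel's other end: pivot at x 0, y -84 mm in the panel's starting frame. 0 rad when its long end points at the panel's middle, + is counter-clockwise from above; same size, start, stops, friction and clearing angle as the left one.
- mat: Pale blue bench mat, 230 x 230 mm and 3 mm thick, fixed flat on the bench, empty. Origin: centre of its underside, on the bench (its top is 3 mm higher).
Things that resemble listed ones, but are neither listed nor needed, are in the scene too. What is shaped like the panel but yellow is not meant.

How it is judged:
By the outcome, as a careful person would: the job done as asked, in the order asked, and still so for the second after the job is handed in, with the robot touching nothing.
It also fails if it takes over 64 s, if anything falls off the work surface, if the arm or the gripper's body presses on something with over 40 N, if the wrist force passes 120 N, or if a joint passes its speed limit or range.

### The arm

A 6-joint arm with a two-finger parallel gripper is mounted at the origin on the work surface. World frame = base frame: x ahead of the robot, y to its left, z up, the work surface at z = 0. Lengths are in m, angles in degrees, forces in N, time in s.
With the tool pointing down it reaches from about 0.25 to 0.725 m from the base axis. Payload 9.7 kg.
Tool frame: the origin (TCP) lies where the fingers leave the gripper's body, on its centre line; the fingertips stand 73 mm ahead of it and the grasp point (between the pads) lies 54 mm ahead of it; z points along the fingers, y is the line along which they close (so a half turn about z gives the same grasp; the last joint's range is limited). The gripper opens to 85 mm and grips with 20 to 120 N. Pads are 22 mm wide; open, the fingers measure 114 mm over their backs; the gripper's body (76 mm by 85 mm) begins 54 mm behind the grasp point. The pads swing forward as they close: fully open they stand 13 mm farther back than shut.
Start: joints at [76.547, 4.979, 10.078, 95.1, 0, 90], TCP at [0.128, 0.535, 0.304] pointing down, gripper open.
Joint ranges: [-179.16, 179.16], [-48.56, 103.87], [-65.8, 70.77], [-126.05, 130.52], [-82.76, 87.17], [-180, 180]. Speed limits (degrees/s): [127.2, 127.2, 147.25, 180, 180, 180].

### API

Orientations are given as [roll, pitch, yaw] about the fixed x, y, z axes, in that order (R = Rz(yaw) Ry(pitch) Rx(roll)).
In Python, from workcell import sensors, imaging, bot gives the robot as it stands.
- The arm moves only by the tool apply_moves, never from a script. Its argument "rows" is a list of rows, each a list of 3 entries, a list of its own where there are three numbers: the shift along the tool's x, y, z in units of 10 cm (1.0 is 10 cm), then the turn, a rotation vector about the tool's x, y, z in units of 30 degrees (1.0 is 30 degrees), then the opening, from 0 (shut) to 1 (fully open). A call has 1 to 20 rows; each row is the pose to reach, as a shift and turn from the pose commanded when the call began, along the tool's axes at that moment; what a row does not reach only later rows make up. A row lasts 1/10 s, in which the tool goes at most 50 mm and 8.59 degrees, less where a joint would pass 70% of its speed; a pose out of reach is approached as far as the arm can. A call with a number of a shift or a turn outside -1 to 1 is refused whole. A call with a gripper value outside its range is refused whole. The fingers move at their own pace and stop on an object; "force" is the grip in N (left out, the last holds). Time passes only in rows, so rows that repeat a pose let the fingers close. It gives the time, the measured TCP pose, the force, the opening and the grip force at its end, in the units of the state.
- sensors.get_obs(): the state, without advancing time (a new reading comes with each control period).
- imaging.camera(name): name is "scene" or "top" or "wrist"; returns (picture, depth): 400x640x3 uint8, red, green, blue; 400x640 float32, m along the optical axis (not along the pixel's ray), 0 where there is no reading.
- imaging.get_calibration(name): a dict with "intrinsics" (3x3 intrinsics, pixels), "world_from_camera" (4x4, takes a point from camera to world coordinates). Camera axes: x right, y down, z forward; pixel columns grow to the right and rows downward; lengths in m; the calibration is good to about 2 mm. A picture is of the moment at which its call begins: read the wrist's pose just before it. get_calibration takes no time and is no camera call; for the wrist camera it gives the pose at the moment of the call.
- bot.job_done(): hands the job in; it is judged then, once.
The state is a dict: "time": time; "q": joint angles; "qd": joint speeds; "joint_efforts": joint torques, N m; "ee_pos": TCP position; "tcp_rot": TCP orientation; "wrist_force": force on the tool from outside, world axes, zero at the start; "torque": the same for the moment, N m; "opening": finger opening in m; "grasp_force": force on a finger pad.
Only numpy, scipy, OpenCV 4.12 (cv2) and the standard library are available. Lean on these libraries where they do the work, as an engineer would, in place of code of your own. Each camera call takes 0.05 s, during which the arm holds its last target. There are 200 camera calls.

## Working session

There is one attempt and no reset: what is moved stays moved. The work goes in short steps, Python scripts to look and compute and a tool call to move; the robot and the scene stay as the last step left them, time stands still between calls to the robot, and variables do not carry over. Pictures are saved under pics/ and viewed, at most 10 in all, crops included, and the job is handed in when it is done.

Besides the shell and the picture viewer there is one more tool, called as a command line: name --argument value ..., lists and objects as JSON in quotes. apply_moves: Moves the arm, as the interface text tells. Its arguments: {"type":"object","properties":{"rows":{"type":"array"},"force":{"type":"number"}},"required":["rows"]}

```bash
mkdir -p pics; ls
python3 - <<'E'
from workcell import sensors, imaging, bot
import cv2,numpy as np
print(sensors.get_obs())
for n in ("top","scene"):
    p,d=imaging.camera(n); c=imaging.get_calibration(n)
    np.savez(f"{n}0.npz",p=p,d=d,K=c["intrinsics"],T=c["world_from_camera"])
    cv2.imwrite(f"pics/{n}0.png",p[:,:,::-1]); print(n,c["intrinsics"].tolist(),np.round(c["world_from_camera"],3).tolist())
E
```

```text
pics
{'time': 0.0, 'q': array([7.65502152e+01, 5.01240922e+00, 1.00344300e+01, 9.51003383e+01,
       2.18438581e-04, 9.00007007e+01]), 'qd': array([-0.04832655, -0.02915244, -0.08860005,  0.08539509, -0.03701312,
        0.0478195 ]), 'joint_efforts': array([-8.60279906e-04, -5.20385957e+01,  4.64806831e+01,  1.63493404e-02,
       -1.15898447e-04, -3.34288224e-06]), 'ee_pos': array([0.1278941 , 0.5347851 , 0.30317023]), 'tcp_rot': array([-1.79921682e+02, -2.17480649e-04,  1.66549514e+02]), 'wrist_force': array([-0.39778737, -0.3527016 , -0.5133434 ]), 'torque': array([-0.0027541 , -0.03345458, -0.08621353]), 'grasp_force': 0.0, 'opening': 0.08525809395842404}
top [[414.35360388790673, 0.0, 322.5004404562342], [0.0, 414.35360388790673, 195.26576900283007], [0.0, 0.0, 1.0]] [[0.018, -0.993, 0.12, 0.33], [-0.999, -0.022, -0.034, 0.068], [0.037, -0.119, -0.992, 0.958], [0.0, 0.0, 0.0, 1.0]]
scene [[424.6789737415794, 0.0, 324.1201465976462], [0.0, 424.6789737415794, 201.30456537474555], [0.0, 0.0, 1.0]] [[0.155, 0.861, -0.485, 1.0], [0.988, -0.137, 0.073, -0.048], [-0.003, -0.491, -0.871, 1.036], [0.0, 0.0, 0.0, 1.0]]
```

View pics/top0.png

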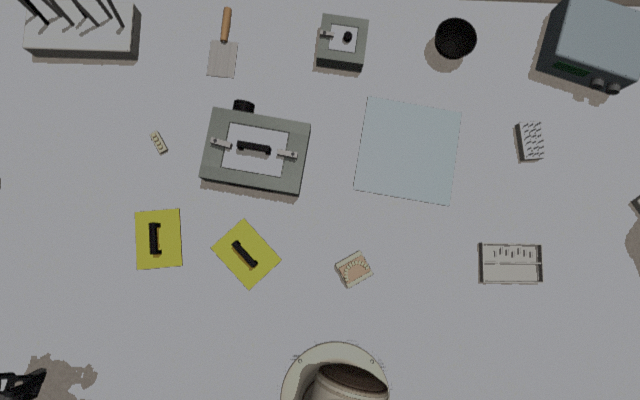

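View pics/scene0.png

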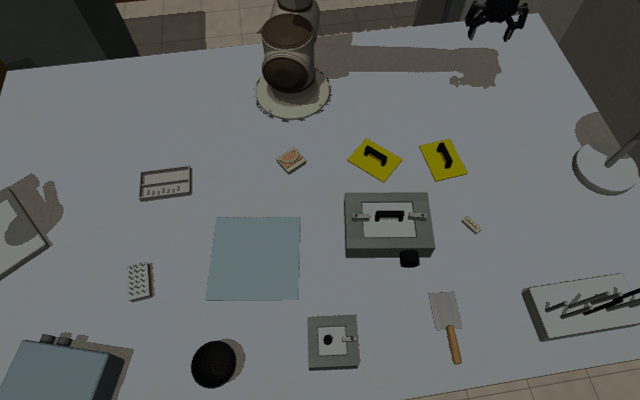

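The top view shows the large box at about (256,150). Its panel handle is at (254,147), with the buttons at (221,143) and (287,155). The mat is at (408,150). Next I measure these.

```bash
cat > h.py <<'E'
import numpy as np,cv2
def load(n):
    z=np.load(n+".npz"); return z["p"],z["d"],z["K"],z["T"]
def plane(uv,K,T,z):
    uv=np.atleast_2d(uv).astype(float)
    r=np.c_[(uv-[K[0,2],K[1,2]])/[K[0,0],K[1,1]],np.ones(len(uv))]@T[:3,:3].T
    return T[:3,3]+r*((z-T[2,3])/r[:,2])[:,None]
def cloud(d,K,T):
    v,u=np.mgrid[:d.shape[0],:d.shape[1]]
    P=np.stack([(u-K[0,2])/K[0,0]*d,(v-K[1,2])/K[1,1]*d,d],-1)
    return P@T[:3,:3].T+T[:3,3]
def rect(xy):
    c,s,a=cv2.minAreaRect((xy[:,:2]*1000).astype(np.float32)); return np.round(c,1),np.round(s,1),round(a,1)
E
python3 - <<'E'
from h import *
for n in("top0","scene0"):
    p,d,K,T=load(n); P=cloud(d,K,T); ok=d>0
    hsv=cv2.cvtColor(p,cv2.COLOR_RGB2HSV)
    # mat: 
    h,s,v=[hsv[...,i].astype(int) for i in range(3)]
    if n=="top0": print(hsv[150,408],hsv[150,340],hsv[130,240],hsv[110,270],hsv[155,292],hsv[148,254],hsv[143,218])
    c=(408,150) if n=="top0" else (255,258)
    m=(np.abs(hsv.astype(int)-hsv[c[1],c[0]]).max(-1)<14).astype(np.uint8)
    _,L=cv2.connectedComponents(m); mm=L==L[c[1],c[0]]; vv,uu=np.nonzero(mm); print(n,"mat",len(vv),rect(plane(np.c_[uu,vv],K,T,.003)))
    X,Y,Z=P[...,0],P[...,1],P[...,2]
    c0=plane([(254,147)],K,T,.09)[0] if n=="top0" else plane([(390,215)],K,T,.09)[0]
    print("handle c",c0)
    near=ok&(np.hypot(X-c0[0],Y-c0[1])<.13)
    zz=Z[near]; print(np.histogram(zz,bins=np.arange(-.01,.12,.01)))
    b=near&(v<50)&(Z>.08)&(np.hypot(X-c0[0],Y-c0[1])<.06); print("handle",b.sum(),rect(P[b]),np.median(Z[b]))
    vv,uu=np.nonzero(b);print("handle ray",rect(plane(np.c_[uu,vv],K,T,.1)))
    w=near&(v>175)&(s<25)
    k,L,st,ce=cv2.connectedComponentsWithStats((near&(Z>.074)&(v>60)).astype(np.uint8))
    for i in range(1,k):
        if st[i,4]>8: b=L==i; vv,uu=np.nonzero(b); print("btn",st[i].tolist(),rect(P[b]),rect(plane(np.c_[uu,vv],K,T,.086)),np.median(Z[b]))
    y0,x0=(95,190) if n=="top0" else (180,330)
    cv2.imwrite(f"pics/c{n}.png",cv2.resize(p[y0:y0+110,x0:x0+130,::-1],None,fx=6,fy=5.4,interpolation=cv2.INTER_CUBIC))
E
```

```text
[ 99  16 155] [128   6 157] [108   8 159] [120   5 157] [150   9  85] [103 128  18] [ 15  11 140]
top0 mat 10275 (array([ 597.1, -179.7]), array([317.2, 337.1]), 80.5)
handle c [0.53451677 0.18591588 0.09      ]
(array([1341,  881,   51,   61,   82,  181,  424, 6381,   56,  269,  169,
         70]), array([-0.01,  0.  ,  0.01,  0.02,  0.03,  0.04,  0.05,  0.06,  0.07,
        0.08,  0.09,  0.1 ,  0.11]))
handle 221 (array([534., 187.]), array([68.9, 12.4]), 81.6) 0.09896921081486654
handle ray (array([532.1, 185.8]), array([70.7, 15.8]), 81.2)
btn [210, 137, 22, 11, 122] (array([544.3, 258.5]), array([44.3, 12.2]), 75.8) (array([543. , 257.3]), array([47.2, 13.1]), 75.2) 0.08552988387480503
btn [277, 149, 21, 9, 124] (array([524.6, 116. ]), array([43.6, 12.8]), 81.0) (array([524. , 115.9]), array([43.8, 13.8]), 83.7) 0.08540445386352169
scene0 mat 7259 (array([ 557.9, -165.1]), array([230.2, 228.2]), 81.0)
handle c [0.5383136  0.18865218 0.09      ]
(array([ 534,  782,  129,  114,  147,  208,  362, 4212,  102,  194,  112,
         78]), array([-0.01,  0.  ,  0.01,  0.02,  0.03,  0.04,  0.05,  0.06,  0.07,
        0.08,  0.09,  0.1 ,  0.11]))
handle 204 (array([538.2, 186.8]), array([115.8,  15.3]), 80.7) 0.09896754831418719
handle ray (array([541.3, 183.4]), array([114. ,  19.6]), 81.0)
btn [409, 212, 18, 6, 71] (array([546. , 258.9]), array([42.7, 13.1]), 76.4) (array([545.8, 258.5]), array([42.7, 11.9]), 76.0) 0.08691264554701661
btn [352, 214, 18, 6, 65] (array([526.2, 116.4]), array([42.7, 12.3]), 81.5) (array([527.8, 115.6]), array([42.8, 14.2]), 78.1) 0.08645285826681492
```

View pics/ctop0.png

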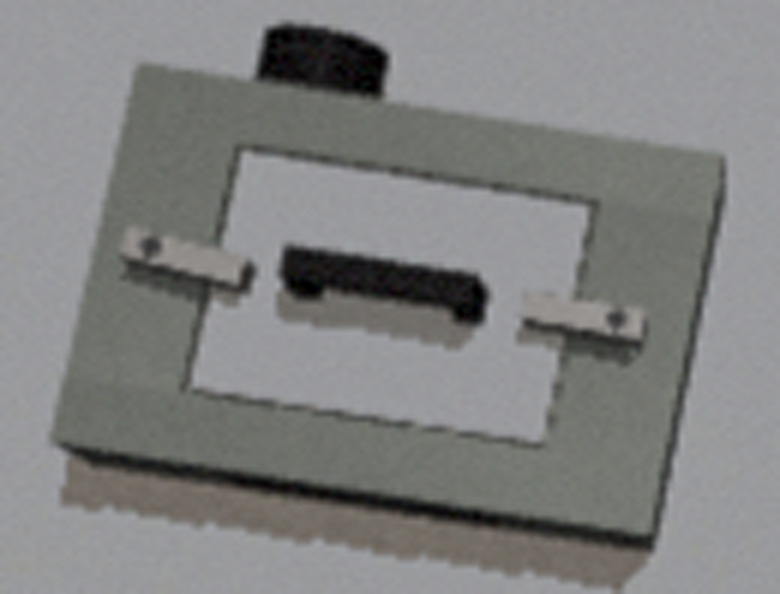

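The crop confirms that both buttons lie over the panel edge, with pivot dots at the outer ends. The handle runs along the line between the buttons, and a black cylinder stands behind the box. Plan: with the fingers shut, push the left button towards the robot and the right one away from it.

```bash
cat >> h.py <<'E'
from scipy.spatial.transform import Rotation as R
C=np.array([536.,187.]); A=np.radians(-8.6)
def pw(px,py): return C+[px*np.cos(A)-py*np.sin(A),px*np.sin(A)+py*np.cos(A)]
def rel(p0,R0,p1,yaw):   # units of the move tool
    R1=R.from_euler("xyz",[180,0,yaw],degrees=True)
    return np.round(R0.inv().apply(np.array(p1)-p0)/100,3), np.round(np.degrees((R0.inv()*R1).as_rotvec())/30,3)
def cur():
    from workcell import sensors
    o=sensors.get_obs(); return o["ee_pos"]*1000,R.from_euler("xyz",o["tcp_rot"],degrees=True),o
E
python3 - <<'E'
from h import *
p,d,K,T=load("top0"); P=cloud(d,K,T)
print("mat",plane([(408.3,151)],K,T,.003), "corners",plane([(369,97),(461,113),(448,205),(355,189)],K,T,.003).round(3).tolist())
print("cyl",P[103:108,238:250].reshape(-1,3)[:, :].mean(0),P[103:112,238:250,2].max())
p0,R0,o=cur(); t=np.array([*pw(32,59),203]); print(t)
# chain of calls to above the left button
n=6
yaws=[138,109.5,81.4,81.4,81.4,81.4]
start=p0.copy();Rc=R0
for i in range(n):
    q=start+(t-start)*(i+1)/n
    print(rel(p0,Rc,q,yaws[i]))
    p0=q;Rc=R.from_euler("xyz",[180,0,yaws[i]],degrees=True)
E
```

```text
mat [[ 0.55520704 -0.16629215  0.003     ]] corners [[0.685, -0.072, 0.003], [0.652, -0.295, 0.003], [0.429, -0.259, 0.003], [0.461, -0.04, 0.003]]
cyl [0.63916741 0.21815415 0.05186201] 0.06449858222189608
[576.46278946 240.55149549 203.        ]
(array([-0.841, -0.303,  0.167]), array([-0.002,  0.001,  0.952]))
(array([-0.884,  0.136,  0.167]), array([ 0.  , -0.  ,  0.95]))
(array([-0.712,  0.541,  0.167]), array([ 0.   , -0.   ,  0.937]))
(array([-0.373,  0.813,  0.167]), array([0., 0., 0.]))
(array([-0.373,  0.813,  0.167]), array([0., 0., 0.]))
(array([-0.373,  0.813,  0.167]), array([0., 0., 0.]))
```

apply_moves --rows '[[[-0.42,-0.15,0.08],[0,0,0.25],0],[[-0.84,-0.3,0.17],[0,0,0.5],0],[[-0.84,-0.3,0.17],[0,0,0.75],0],[[-0.84,-0.3,0.17],[0,0,0.95],0],[[-0.84,-0.3,0.17],[0,0,0.95],0]]'

```text
time: 0.6
ee_pos: [0.203, 0.4859, 0.2866]
tcp_rot: [-180.0, 0.0, 137.9]
wrist_force: [0.8, 0.5, -0.4]
opening: 0.0126
grasp_force: 0.0
```

apply_moves --rows '[[[-0.44,0.07,0.08],[0,0,0.25],0],[[-0.88,0.14,0.17],[0,0,0.5],0],[[-0.88,0.14,0.17],[0,0,0.75],0],[[-0.88,0.14,0.17],[0,0,0.95],0],[[-0.88,0.14,0.17],[0,0,0.95],0]]'

```text
time: 1.1
ee_pos: [0.2776, 0.4377, 0.2696]
tcp_rot: [-180.0, 0.0, 109.6]
wrist_force: [-0.2, 0.7, -0.1]
opening: 0.0002
grasp_force: 0.0
```

apply_moves --rows '[[[-0.36,0.27,0.08],[0,0,0.25],0],[[-0.71,0.54,0.17],[0,0,0.5],0],[[-0.71,0.54,0.17],[0,0,0.75],0],[[-0.71,0.54,0.17],[0,0,0.94],0],[[-0.71,0.54,0.17],[0,0,0.94],0]]'

```text
time: 1.6
ee_pos: [0.3521, 0.389, 0.2527]
tcp_rot: [-180.0, 0.0, 81.5]
wrist_force: [-0.3, 0.4, 0.7]
opening: -0.0001
grasp_force: 0.0
```

apply_moves --rows '[[[-0.19,0.4,0.08],[0,0,0],0],[[-0.37,0.81,0.17],[0,0,0],0],[[-0.37,0.81,0.17],[0,0,0],0],[[-0.37,0.81,0.17],[0,0,0],0]]'

```text
time: 2.0
ee_pos: [0.4267, 0.34, 0.2355]
tcp_rot: [-180.0, 0.0, 81.6]
wrist_force: [0.3, 0.8, -0.2]
opening: 0.0001
grasp_force: 0.0
```

apply_moves --rows '[[[-0.19,0.4,0.08],[0,0,0],0],[[-0.37,0.81,0.17],[0,0,0],0],[[-0.37,0.81,0.17],[0,0,0],0],[[-0.37,0.81,0.17],[0,0,0],0]]'

```text
time: 2.4
ee_pos: [0.5007, 0.2919, 0.2188]
tcp_rot: [-180.0, 0.0, 81.5]
wrist_force: [-1.0, -1.0, 0.1]
opening: -0.0001
grasp_force: 0.0
```

Run:
```python
from h import *
p,Rc,o=cur(); print(p,o["tcp_rot"],o["opening"],o["time"])
print(rel(p,Rc,[*pw(32,59),203],81.4))
```

```text
[500.72877507 291.89576437 218.84874328] [-1.79960716e+02  3.65093345e-03  8.14933748e+01] -7.68816801717136e-05 2.4
(array([-0.396,  0.825,  0.158]), array([-0.001,  0.   ,  0.003]))
```

apply_moves --rows '[[[-0.2,0.41,0.08],[0,0,0],0],[[-0.4,0.825,0.16],[0,0,0],0],[[-0.4,0.825,0.16],[0,0,0],0],[[-0.4,0.825,0.16],[0,0,0],0]]'

```text
time: 2.8
ee_pos: [0.5761, 0.2403, 0.203]
tcp_rot: [-180.0, -0.0, 81.5]
wrist_force: [-1.2, 0.2, 0.1]
opening: 0.0002
grasp_force: 0.0
```

Run:
```python
from h import *
from workcell import imaging
pp,Rc,o=cur(); print(pp,o["tcp_rot"])
c=imaging.get_calibration("wrist"); p,d=imaging.camera("wrist")
np.savez("w1.npz",p=p,d=d,K=c["intrinsics"],T=c["world_from_camera"]); cv2.imwrite("pics/w1.png",p[:,:,::-1])
print(np.round(c["world_from_camera"],3).tolist())
```

```text
[576.08906535 240.34294591 203.00712087] [-1.79965551e+02 -8.41434415e-03  8.14545629e+01]
[[0.989, -0.141, -0.047, 0.587], [-0.149, -0.943, -0.298, 0.318], [-0.002, 0.302, -0.953, 0.273], [0.0, 0.0, 0.0, 1.0]]
```

View pics/w1.png

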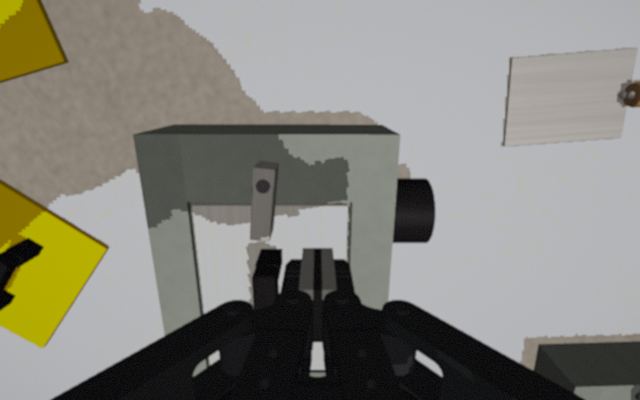

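The wrist view shows the left button's pivot dot at (263,186) and its tip at (261,239), with the fingers at (317,270) clear of it on the +x side. The black cylinder is at (415,210), outside the sweep.

Run:
```python
from h import *
p,d,K,T=load("w1")
print(plane([(263,186),(261,239)],K,T,.086)*1000, pw(0,84))
q=plane([(190,203),(351,203)],K,T,.064)*1000;print(q,(q[0]+q[1])/2,pw(0,67.5))
```

```text
[[549.3823838  271.60553273  86.        ]
 [541.90568474 240.08511993  86.        ]] [548.56096885 270.05553601]
[[496.83656999 262.0445662   64.        ]
 [597.98201797 246.87644057  64.        ]] [547.40929398 254.46050338  64.        ] [546.09363568 253.74105572]
```

apply_moves --rows '[[[0,0,0.2],[0,0,0],0],[[0,0,0.4],[0,0,0],0],[[0,0,0.5],[0,0,0],0],[[0,0,0.58],[0,0,0],0],[[0,0,0.58],[0,0,0],0],[[0,0,0.58],[0,0,0],0]]'

```text
time: 3.45
ee_pos: [0.5766, 0.2398, 0.1458]
tcp_rot: [180.0, -0.0, 81.4]
wrist_force: [0.3, 0.3, 0.3]
opening: 0.0
grasp_force: 0.0
```

apply_moves --rows '[[[0,-0.04,0],[0,0,0],0],[[0,-0.08,0],[0,0,0],0],[[0,-0.12,0],[0,0,0],0],[[0,-0.16,0],[0,0,0],0],[[0,-0.2,0],[0,0,0],0],[[0,-0.24,0],[0,0,0],0],[[0,-0.28,0],[0,0,0],0],[[0,-0.32,0],[0,0,0],0],[[0,-0.36,0],[0,0,0],0],[[0,-0.4,0],[0,0,0],0],[[0.01,-0.43,0],[0,0,0],0],[[0.03,-0.46,0],[0,0,0],0],[[0.05,-0.5,0],[0,0,0],0],[[0.07,-0.54,0],[0,0,0],0],[[0.085,-0.57,0],[0,0,0],0],[[0.085,-0.57,0],[0,0,0],0],[[0.085,-0.57,0],[0,0,0],0]]'

```text
time: 5.15
ee_pos: [0.5215, 0.2566, 0.1449]
tcp_rot: [-180.0, -0.0, 81.4]
wrist_force: [-0.3, -0.3, -0.0]
opening: 0.0004
grasp_force: 0.0
```

```bash
sed -i 's/\[536.,187.\]/[536.8,187.8]/' h.py
python3 - <<'E'
from h import *
from workcell import imaging
pp,Rc,o=cur(); print(pp,o["tcp_rot"])
for t in[(-26,66.5),(-42,55),(-42,-58),(10,-58),(25,-67)]: print(t,rel(pp,Rc,[*pw(*t),145],81.4))
c=imaging.get_calibration("wrist"); p,d=imaging.camera("wrist")
np.savez("w2.npz",p=p,d=d,K=c["intrinsics"],T=c["world_from_camera"]); cv2.imwrite("pics/w2.png",p[:,:,::-1])
E
```

```text
[521.45156553 256.64028278 144.91153086] [-1.79984845e+02 -1.76979306e-02  8.13681755e+01]
(-26, 66.5) (array([ 0.007, -0.005, -0.001]), array([-0.001, -0.001, -0.001]))
(-42, 55) (array([-0.108, -0.165, -0.001]), array([-0.001, -0.001, -0.001]))
(-42, -58) (array([-1.238e+00, -1.650e-01, -1.000e-03]), array([-0.001, -0.001, -0.001]))
(10, -58) (array([-1.238e+00,  3.550e-01, -1.000e-03]), array([-0.001, -0.001, -0.001]))
(25, -67) (array([-1.327e+00,  5.050e-01, -1.000e-03]), array([-0.001, -0.001, -0.001]))
```

View pics/w2.png

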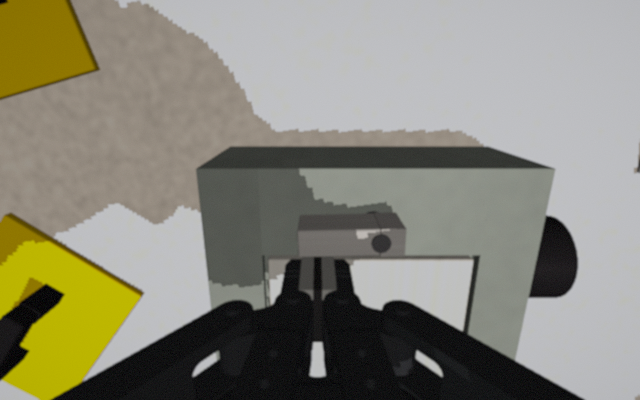

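The left button now lies parallel to the panel edge, turned 90° (pivot at (381,243), bar running left to x≈300). Next, the right button.

apply_moves --rows '[[[-0.06,-0.09,0],[0,0,0],0],[[-0.11,-0.17,0],[0,0,0],0],[[-0.3,-0.17,0],[0,0,0],0],[[-0.5,-0.17,0],[0,0,0],0],[[-0.7,-0.17,0],[0,0,0],0],[[-0.9,-0.17,0],[0,0,0],0],[[-0.99,-0.17,0],[0,0,0],0],[[-0.99,-0.17,0],[0,0,0],0]]'

```text
time: 6.0
ee_pos: [0.4896, 0.1598, 0.1451]
tcp_rot: [180.0, -0.0, 81.2]
wrist_force: [0.4, -0.2, -0.6]
opening: 0.0
grasp_force: 0.0
```

apply_moves --rows '[[[-0.15,0,0],[0,0,0],0],[[-0.25,0.0,0],[0,0,0],0],[[-0.25,0.08,0],[0,0,0],0],[[-0.25,0.12,0],[0,0,0],0],[[-0.25,0.16,0],[0,0,0],0],[[-0.25,0.2,0],[0,0,0],0],[[-0.25,0.24,0],[0,0,0],0],[[-0.25,0.28,0],[0,0,0],0],[[-0.25,0.32,0],[0,0,0],0],[[-0.25,0.36,0],[0,0,0],0],[[-0.25,0.4,0],[0,0,0],0],[[-0.25,0.44,0],[0,0,0],0],[[-0.25,0.48,0],[0,0,0],0],[[-0.25,0.52,0],[0,0,0],0],[[-0.27,0.55,0],[0,0,0],0],[[-0.29,0.59,0],[0,0,0],0],[[-0.32,0.64,0],[0,0,0],0],[[-0.34,0.67,0],[0,0,0],0],[[-0.34,0.67,0],[0,0,0],0],[[-0.34,0.67,0],[0,0,0],0]]'

```text
time: 8.0
ee_pos: [0.5512, 0.1171, 0.1449]
tcp_rot: [180.0, 0.0, 81.3]
wrist_force: [0.4, -0.4, 0.7]
opening: -0.0004
grasp_force: 0.0
```

Run:
```python
from h import *
pp,Rc,o=cur(); print(pp,o["tcp_rot"],o["time"])
for t in[(25,-67,145),(29,-57,145),(29,-50,210),(0,0,215)]: print(t,rel(pp,Rc,[*pw(*t[:2]),t[2]],81.4))
```

```text
[551.16844435 117.14175241 144.91349165] [1.79984153e+02 1.97174260e-02 8.13236677e+01] 8.0
(25, -67, 145) (array([ 0.007,  0.002, -0.001]), array([ 0.001,  0.001, -0.003]))
(29, -57, 145) (array([ 0.107,  0.042, -0.001]), array([ 0.001,  0.001, -0.003]))
(29, -50, 210) (array([ 0.177,  0.042, -0.651]), array([ 0.001,  0.001, -0.003]))
(0, 0, 215) (array([ 0.677, -0.248, -0.701]), array([ 0.001,  0.001, -0.003]))
```

Back away, rise and open over the handle, then check.

apply_moves --rows '[[[0.05,0.02,0],[0,0,0],0],[[0.11,0.04,0],[0,0,0],0],[[0.13,0.04,-0.3],[0,0,0],0],[[0.18,0.04,-0.65],[0,0,0],0],[[0.4,-0.1,-0.7],[0,0,0],1],[[0.68,-0.25,-0.7],[0,0,0],1],[[0.68,-0.25,-0.7],[0,0,0],1],[[0.68,-0.25,-0.7],[0,0,0],1],[[0.68,-0.25,-0.7],[0,0,0],1],[[0.68,-0.25,-0.7],[0,0,0],1]]'

```text
time: 9.0
ee_pos: [0.5368, 0.1879, 0.2147]
tcp_rot: [-180.0, 0.0, 81.3]
wrist_force: [-0.4, 0.6, 0.3]
opening: 0.0844
grasp_force: 0.0
```

Run:
```python
from h import *
from workcell import imaging
pp,Rc,o=cur(); print(pp,o["tcp_rot"],o["opening"])
print(rel(pp,Rc,[*pw(0,0),147],81.4))
im=[]
for n in("wrist","scene"):
    c=imaging.get_calibration(n); p,d=imaging.camera(n); im.append(p)
    np.savez(n+"3.npz",p=p,d=d,K=c["intrinsics"],T=c["world_from_camera"])
s=cv2.resize(im[1][160:290,320:480],(490,398))
cv2.imwrite("pics/w3.png",np.hstack([cv2.resize(im[0],(300,398)) if 0 else im[0][:398,150:460],s])[:,:,::-1])
```

```text
[536.79758425 187.862831   214.70900372] [-1.79992674e+02  1.43444783e-02  8.13021758e+01] 0.08439283036949505
(array([-0.   ,  0.   ,  0.677]), array([-0.   ,  0.   , -0.003]))
```

View pics/w3.png

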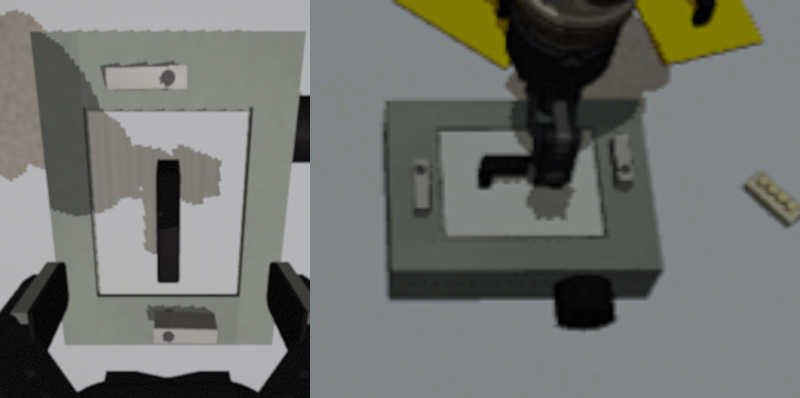

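Both buttons are a quarter turn aside, clear of the panel, and the handle lies between the open fingers (wrist crop, about (168,221)).

Run:
```python
from h import *
p,d,K,T=load("wrist3"); m=np.zeros(d.shape,bool); m[150:290,290:345]=1
m&=p.max(-1)<45; vv,uu=np.nonzero(m); print(len(vv),rect(plane(np.c_[uu,vv],K,T,.1)))
P=cloud(d,K,T);mm=m&(P[...,2]>.09);print(rect(P[mm]),np.median(P[mm][:,2]))
```

```text
2578 (array([537.1, 192.9]), array([74.1, 12.3]), 81.0)
(array([539.9, 210.7]), array([110.9,  12.3]), 81.0) 0.09988035005292845
```

apply_moves --rows '[[[0,0,0.2],[0,0,0],0.6],[[0,0,0.4],[0,0,0],0.6],[[0,0,0.55],[0,0,0],0.6],[[0,0,0.67],[0,0,0],0.6],[[0,0,0.67],[0,0,0],0.6],[[0,0,0.67],[0,0,0],0.3],[[0,0,0.67],[0,0,0],0],[[0,0,0.67],[0,0,0],0],[[0,0,0.67],[0,0,0],0],[[0,0,0.67],[0,0,0],0],[[0,0,0.67],[0,0,0],0],[[0,0,0.67],[0,0,0],0],[[0,0,0.67],[0,0,0],0]]' --force 60

```text
time: 10.4
ee_pos: [0.537, 0.1886, 0.1491]
tcp_rot: [179.9, -0.1, 81.3]
wrist_force: [0.0, -1.6, 6.8]
opening: 0.013
grasp_force: 59.6
```

apply_moves --rows '[[[0,0,-0.03],[0,0,0],0],[[0,0,-0.06],[0,0,0],0],[[0,0,-0.1],[0,0,0],0],[[0,0,-0.15],[0,0,0],0],[[0,0,-0.2],[0,0,0],0],[[0,0,-0.3],[0,0,0],0],[[0,0,-0.4],[0,0,0],0],[[0,0,-0.55],[0,0,0],0],[[0,0,-0.7],[0,0,0],0],[[0,0,-0.8],[0,0,0],0],[[0,0,-0.8],[0,0,0],0],[[0,0,-0.8],[0,0,0],0]]'

```text
time: 11.6
ee_pos: [0.5366, 0.1884, 0.2279]
tcp_rot: [180.0, -0.0, 81.3]
wrist_force: [0.0, -0.2, -3.3]
opening: 0.0128
grasp_force: 58.7
```

Run:
```python
from h import *
from workcell import imaging
pp,Rc,o=cur(); print(pp,o["tcp_rot"],o["opening"],o["wrist_force"])
t=np.array([556.5,-166,pp[2]])
for i in range(1,5): print(rel(pp,Rc,pp+(t-pp)*i/4,81.1))
c=imaging.get_calibration("scene"); p,d=imaging.camera("scene"); w,dw=imaging.camera("wrist"); cw=imaging.get_calibration("wrist")
np.savez("wrist4.npz",p=w,d=dw,K=cw["intrinsics"],T=cw["world_from_camera"])
s=cv2.resize(p[130:300,320:500],(420,400))
cv2.imwrite("pics/s4.png",np.hstack([w[:,140:500],s])[:,:,::-1])
```

```text
[536.62591731 188.43605889 227.88993512] [ 1.79989659e+02 -5.23075512e-03  8.13474106e+01] 0.012768139845755635 [ 1.54059257e-03 -2.13264673e-01 -3.32561260e+00]
(array([-0.869,  0.182, -0.   ]), array([ 0.   , -0.   ,  0.008]))
(array([-1.737,  0.365, -0.   ]), array([ 0.   , -0.   ,  0.008]))
(array([-2.606,  0.547, -0.   ]), array([ 0.   , -0.   ,  0.008]))
(array([-3.474,  0.73 , -0.   ]), array([ 0.   , -0.   ,  0.008]))
```

View pics/s4.png

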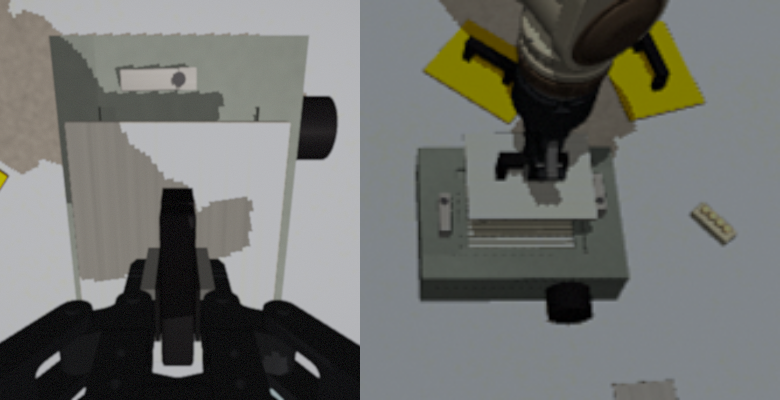

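The panel is held level and is out of the box. Carrying it to the mat.

apply_moves --rows '[[[-0.2,0.04,0],[0,0,0],0],[[-0.45,0.09,0],[0,0,0],0],[[-0.7,0.14,0],[0,0,0],0],[[-0.87,0.18,0],[0,0,0],0]]'

```text
time: 12.1
ee_pos: [0.5409, 0.0983, 0.2271]
tcp_rot: [-179.9, 0.0, 81.3]
wrist_force: [0.6, 1.0, -1.9]
opening: 0.0129
grasp_force: 58.6
```

apply_moves --rows '[[[-0.25,0.05,0],[0,0,0],0],[[-0.5,0.1,0],[0,0,0],0],[[-0.75,0.15,0],[0,0,0],0],[[-0.87,0.18,0],[0,0,0],0]]'

```text
time: 12.5
ee_pos: [0.5457, 0.0093, 0.2272]
tcp_rot: [-179.9, 0.0, 81.3]
wrist_force: [-0.6, 0.3, -2.6]
opening: 0.0129
grasp_force: 58.6
```

apply_moves --rows '[[[-0.25,0.05,0],[0,0,0],0],[[-0.5,0.1,0],[0,0,0],0],[[-0.75,0.15,0],[0,0,0],0],[[-0.87,0.18,0],[0,0,0],0]]'

```text
time: 12.9
ee_pos: [0.5505, -0.0791, 0.2273]
tcp_rot: [-180.0, 0.0, 81.3]
wrist_force: [0.2, 1.2, -2.4]
opening: 0.0126
grasp_force: 58.6
```

apply_moves --rows '[[[-0.25,0.05,0],[0,0,0],0],[[-0.5,0.1,0],[0,0,0],0],[[-0.7,0.15,0],[0,0,0],0],[[-0.87,0.19,0],[0,0,0],0],[[-0.87,0.19,0],[0,0,0],0],[[-0.87,0.19,0],[0,0,0],0]]'

```text
time: 13.5
ee_pos: [0.5564, -0.1664, 0.2276]
tcp_rot: [-180.0, -0.0, 81.3]
wrist_force: [-0.7, 0.1, -2.6]
opening: 0.0131
grasp_force: 58.6
```

Run:
```python
from h import *
from workcell import imaging
p4,d4,K,T=load("wrist4")
q=plane([(206,122),(431,122)],K,T,.143)*1000; e=np.array([np.cos(np.radians(81.4)),np.sin(np.radians(81.4))])
print("panel centre rel. TCP at lift",q.mean(0)[:2]-65*e-[536.6,188.4],np.linalg.norm(q[0]-q[1]))
pp,Rc,o=cur(); print(pp,o["tcp_rot"],o["opening"],o["wrist_force"],o["time"])
print(rel(pp,Rc,[556.5,-166,pp[2]],81.1))
c=imaging.get_calibration("top"); p,d=imaging.camera("top"); w,_=imaging.camera("wrist")
np.savez("top5.npz",p=p,d=d,K=c["intrinsics"],T=c["world_from_camera"])
```

```text
panel centre rel. TCP at lift [-0.37679705 -0.20162472] 98.00945355354402
[ 556.35392688 -166.40180396  227.57658052] [-1.79963814e+02 -2.99994539e-02  8.13233963e+01] 0.013088139132390781 [-0.6784662   0.1210789  -2.59568856] 13.5
(array([0.004, 0.001, 0.   ]), array([-0.001, -0.001,  0.007]))
```

apply_moves --rows '[[[0,0,0.2],[0,0,0],0],[[0,0,0.4],[0,0,0],0],[[0,0,0.6],[0,0,0],0],[[0,0,0.8],[0,0,0],0],[[0,0,0.95],[0,0,0],0],[[0,0,1],[0,0,0],0],[[0,0,1],[0,0,0],0]]'

```text
time: 14.3
ee_pos: [0.5562, -0.1662, 0.1275]
tcp_rot: [-179.9, -0.0, 81.4]
wrist_force: [0.2, 0.0, -1.9]
opening: 0.0129
grasp_force: 58.6
```

apply_moves --rows '[[[0,0,0.1],[0,0,0],0],[[0,0,0.17],[0,0,0],0],[[0,0,0.22],[0,0,0],0],[[0,0,0.26],[0,0,0],0],[[0,0,0.28],[0,0,0],0],[[0,0,0.29],[0,0,0],0],[[0,0,0.3],[0,0,0],0],[[0,0,0.3],[0,0,0],0],[[0,0,0.3],[0,0,0],0]]'

```text
time: 15.2
ee_pos: [0.5564, -0.1666, 0.0981]
tcp_rot: [180.0, 0.0, 81.3]
wrist_force: [-0.8, 0.4, -2.0]
opening: 0.0127
grasp_force: 58.7
```

apply_moves --rows '[[[0,0,0.005],[0,0,0],0],[[0,0,0.01],[0,0,0],0],[[0,0,0.015],[0,0,0],0],[[0,0,0.02],[0,0,0],0],[[0,0,0.02],[0,0,0],0],[[0,0,0.02],[0,0,0],0]]'

```text
time: 15.8
ee_pos: [0.5564, -0.1666, 0.0959]
tcp_rot: [-180.0, -0.0, 81.3]
wrist_force: [0.2, -0.6, -2.6]
opening: 0.0127
grasp_force: 58.7
```

apply_moves --rows '[[[0,0,0.005],[0,0,0],0],[[0,0,0.01],[0,0,0],0],[[0,0,0.01],[0,0,0],0],[[0,0,0.01],[0,0,0],0]]'

```text
time: 16.2
ee_pos: [0.5563, -0.1666, 0.0949]
tcp_rot: [-180.0, 0.0, 81.3]
wrist_force: [0.1, 0.4, -3.0]
opening: 0.0125
grasp_force: 58.7
```

apply_moves --rows '[[[0,0,0.005],[0,0,0],0],[[0,0,0.01],[0,0,0],0],[[0,0,0.01],[0,0,0],0],[[0,0,0.01],[0,0,0],0]]'

```text
time: 16.6
ee_pos: [0.5564, -0.1666, 0.0941]
tcp_rot: [180.0, -0.0, 81.3]
wrist_force: [-0.8, 0.4, 0.8]
opening: 0.013
grasp_force: 59.0
```

Contact: the force went from -3.0 to +0.8 N. Next, 0.5 mm more, ease the grip, open and rise.

apply_moves --rows '[[[0,0,0.005],[0,0,0],0],[[0,0,0.005],[0,0,0],0],[[0,0,0.005],[0,0,0],0],[[0,0,0.005],[0,0,0],0.2],[[0,0,0.005],[0,0,0],0.4],[[0,0,0.005],[0,0,0],0.6],[[0,0,0.005],[0,0,0],0.6],[[0,0,0.005],[0,0,0],0.6]]' --force 20

```text
time: 17.4
ee_pos: [0.5564, -0.1666, 0.0933]
tcp_rot: [180.0, -0.0, 81.3]
wrist_force: [0.5, 0.2, 0.0]
opening: 0.0511
grasp_force: 0.0
```

apply_moves --rows '[[[0,0,-0.1],[0,0,0],0.6],[[0,0,-0.3],[0,0,0],0.6],[[0,0,-0.6],[0,0,0],0.6],[[0,0,-1],[0,0,0],0.6],[[0,0,-1],[0,0,0],0.6],[[0,0,-1],[0,0,0],0.6]]'

```text
time: 18.0
ee_pos: [0.5569, -0.1668, 0.1951]
tcp_rot: [179.8, 0.0, 81.3]
wrist_force: [0.3, -0.5, -0.2]
opening: 0.0514
grasp_force: 0.0
```

apply_moves --rows '[[[0.3,0,-0.3],[0,0,0],0.6],[[0.6,0,-0.5],[0,0,0],0.6],[[1,0,-0.7],[0,0,0],0.6],[[1,0,-0.7],[0,0,0],0.6],[[1,0,-0.7],[0,0,0],0.6],[[1,0,-0.7],[0,0,0],0.6],[[1,0,-0.7],[0,0,0],0.6],[[1,0,-0.7],[0,0,0],0.6]]'

```text
time: 18.8
ee_pos: [0.5711, -0.0686, 0.2626]
tcp_rot: [-179.9, 0.0, 81.3]
wrist_force: [0.4, 0.2, 0.4]
opening: 0.0513
grasp_force: 0.0
```

Run:
```python
from h import *
from workcell import imaging
pp,Rc,o=cur(); print(pp,o["wrist_force"],o["time"])
c=imaging.get_calibration("scene"); p,d=imaging.camera("scene"); K,T=c["intrinsics"],c["world_from_camera"]
cv2.imwrite("pics/s6.png",cv2.resize(p[170:310,190:450,::-1],None,fx=3,fy=3))
P=cloud(d,K,T); near=(d>0)&(np.hypot(P[...,0]-.557,P[...,1]+.166)<.1)
b=near&(P[...,2]>.035)&(P[...,2]<.06); print("handle",b.sum(),rect(P[b]),np.percentile(P[b][:,2],[10,50,90]))
hsv=cv2.cvtColor(p,cv2.COLOR_RGB2HSV).astype(int); print(hsv[258,225],hsv[250,262])
m=near&(P[...,2]>.0065)&(P[...,2]<.02);vv,uu=np.nonzero(m);print("panel",len(vv),rect(plane(np.c_[uu,vv],K,T,.009)),np.median(P[m][:,2]))
```

```text
[571.11862567 -68.58254068 262.62593641] [0.40071814 0.22637033 0.37928771] 18.8
handle 178 (array([ 556.6, -167.2]), array([68.5, 16.1]), 79.6) [0.03930611 0.04432609 0.04739281]
[ 96  43 125] [120  59  13]
panel 1576 (array([ 557.8, -165.8]), array([189.5, 191.4]), 81.0) 0.009226023354263813
```

View pics/s6.png

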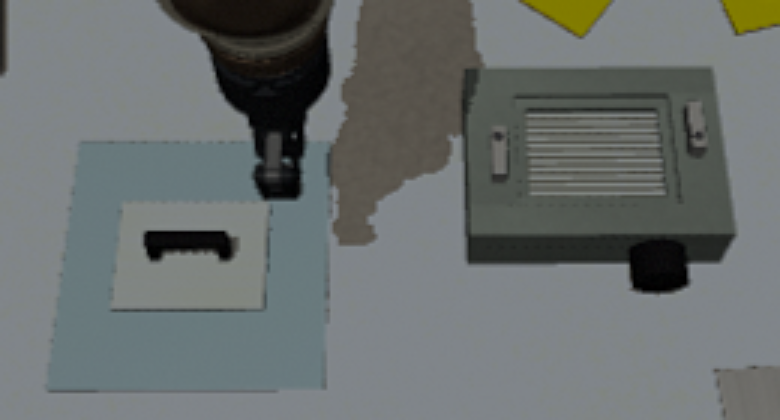

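The panel lies flat, handle up, in the middle of the mat (handle at (190,243) in the crop). Both buttons are aside and the gripper is clear.

```bash
python3 -c "
from workcell import bot
print(bot.job_done())"
```

```text
the job is handed in; nothing more can be done
None
```

I handed the job in at about 19 s: both turn buttons are a quarter turn aside, and the panel was set down flat, handle up, within about 2 mm of the mat's centre and let go; no verdict was returned.

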